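# Scan the mould, then tension its clamp three clicks and hold

## Task

Pick up the code scanner, aim it at the paper label on top of the mould in the clamp and hold it steady there for a second, then stand it back upright on its rubber mat and let go. Then turn the clamp's ratchet lever clockwise exactly three clicks on from where it stands (it cannot be turned back, so do not let it click a fourth time). Finish while still holding the lever's upright post there: do not let go of it.

Things in the scene. Friction and masses are not known exactly. Their poses are not given: they have to be found in the camera images.
- scanner: White hand scanner, 150 g, 149 mm long, standing like a bridge: a level bar along x (24 wide, 22 high, top 61 above origin), a foot 16 x 44 mm under its rear at x = -54, and in front a head 44 wide, 24 thick, 55 long, sloping down and forward at 50 degrees, window at its lower end. Origin: level with the underside of foot and head, under the bar; x forward, z up.
- scanner_grip (a point): Where to grip the scanner: middle of the bar, near the balance point, 10 mm ahead of the scanner's origin and 50 mm above it; axes as the scanner's. The fingers close along y on 24 mm. The bar is free for 50 mm behind this point and 20 mm ahead of it.
- scanner_window: The scanner's window. Origin: its centre, 80 mm ahead (+x) of the scanner's origin, 8 mm above it. Its z axis is the line of sight, out of the window: along the scanner's x and 50 degrees below level when the scanner is upright; y as the scanner's y. It reads a label 30 to 100 mm away along that line and within 12 mm of the line (label centre).
- mat: Flat black rubber mat fixed on the table, 240 x 160 x 3 mm, where the scanner stands. Origin: centre of its underside; x along its length.
- label (a point): Centre of the paper label (40 x 46 mm) on the flat top of the orange mould held in the clamp, 46 mm above the table, facing up (z); -x looks roughly to the robot. The clamp is fixed: steel base 130 (x) x 200 mm (y); the mould lies at its -y end, the grey ratchet housing (90 x 86 mm, top 70 mm above the table) at its +y end. Other moulds lie about loose.
- ratchet_lever: The ratchet lever. Origin: on its vertical pivot axis, 70 mm above the table, on top of the grey housing, 103 mm from the label along the clamp's y. The wheel has 30 teeth: a click is 12 degrees, three are 36. From a notch the resistance rises until at about 9 degrees the pawl passes the tooth and it falls off; at 12 degrees it sits in the next notch.
- post (a point): Foot of the upright round black post at the free end of the ratchet lever, 20 mm in diameter, 50 mm high, 100 mm from the pivot axis. This point: centre of its lower end, on the arm, 93 mm above the table; z up. Starts in any one of several notches; turns clockwise (from above) against a spring and the pawl, 5 to 10 N at the post, more if a gripped post is not turned along; let go, it springs back to the last notch passed and the pawl stops it there.
Not all that is in view belongs to the job. Of the things that look like the scanner, the middle-sized one is meant.

How it is judged:
On the way, in this order (a step that is already met when the one before it is completed fails the run):
1. the held scanner is aimed at the label and kept steady (contact force between scanner and the fingers above 0.5 N and x of label in the frame of scanner_window between -0.012 and 0.012 m and y of label in the frame of scanner_window between -0.012 and 0.012 m and z of label in the frame of scanner_window between 0.03 and 0.1 m and linear speed of scanner below 0.03 m/s), for 0.7 s.
2. the scanner stands on its mat again, let go (contact force between scanner and the fingers below 0.05 N and angle between scanner's own z axis and vertical below 0.15 rad and z of scanner in the frame of mat below 0.01 m and x of scanner in the frame of mat between -0.11 and 0.11 m and y of scanner in the frame of mat between -0.07 and 0.07 m and linear speed of scanner below 0.02 m/s), for 0.2 s.
At the end, for the whole second after the job is handed in: The lever stands three clicks on from its start (33.5 to 43.7 degrees), still, with the fingers holding it (over 1 N); the scanner stands upright on its mat (distance of post from where it was at the start of the episode between 0.0576 and 0.0745 m and contact force between ratchet_lever and the fingers above 1 N and angular speed of ratchet_lever below 0.15 rad/s and angle between scanner's own z axis and vertical below 0.15 rad and z of scanner in the frame of mat below 0.01 m and x of scanner in the frame of mat between -0.11 and 0.11 m and y of scanner in the frame of mat between -0.07 and 0.07 m and linear speed of scanner below 0.02 m/s); the arm keeps its last pose, push and grip.
It fails at once if the lever clicks a fourth time (distance of post from where it was at the start of the episode above 0.0795 m).
It also fails if it takes over 72 s, if anything falls off the work surface, if the arm or the gripper's body presses on something with over 40 N, if the wrist force passes 120 N, or if a joint passes its speed limit or range.

## Robot

A 6-joint arm with a two-finger parallel gripper is mounted at the origin on the work surface. World frame = base frame: x ahead of the robot, y to its left, z up, the work surface at z = 0. Lengths are in m, angles in rad, forces in N, time in s.
With the tool pointing down it reaches from about 0.375 to 0.9 m from the base axis. Payload 3.1 kg.
Tool frame: the origin (TCP) lies at the very end of the fingers, on their centre line; the grasp point (between the pads) lies 19 mm behind it (manip.hold_point_z is the distance from the TCP to the grasp point, in m); y points along the fingers, z is the direction in which the jaws open and shut, and the axes are right-handed (so a half turn about y gives the same grasp; the last joint's range is limited). The gripper opens to 85 mm and grips with 20 to 120 N. Pads are 22 mm wide; open, the fingers measure 114 mm over their backs; the gripper's body (76 mm by 85 mm) begins 54 mm behind the grasp point. The pads swing forward as they close: fully open they stand 13 mm farther back than shut.
Start: joints at [1.016, 0.527, 1.433, -0, 1.181, -0.178], TCP at [0.229, 0.581, 0.231] pointing down, gripper open.
Joint ranges: [-3.08, 3.08], [-0.75, 2.2], [0.22, 2.44], [-1.43, 4.57], [0, 2.65], [-2.85, 2.85]. Speed limits (rad/s): [2.79, 2.79, 3.14, 3.14, 3.14, 3.14].

## Interface

Orientations are given as a unit quaternion [x, y, z, w].
In Python, from station import manip, eyes, workorder gives the robot as it stands. The module is installed in compiled form; this text tells all that it offers.
- The arm moves only by the shell command python3 -m jog 'ROWS' [OPENING] [FORCE]. ROWS is JSON, a list of rows, each a list of 2 entries, a list of its own where there are three numbers: the shift along the tool's x, y, z in cm, then the turn about the tool's y in rad. A call has 1 to 20 rows; each row is the pose to reach, as a shift and turn from the pose commanded when the call began, along the tool's axes at that moment; what a row does not reach only later rows make up. A row lasts 1/12 s, in which the tool goes at most 41.7 mm and 7.16 degrees, less where a joint would pass 70% of its speed; a pose out of reach is approached as far as the arm can. A call with a gripper value outside its range is refused whole. OPENING is the finger opening in cm, from 0 to 8.54, set as the call begins (- or left out, the last holds). The fingers move at their own pace and stop on an object; FORCE is the grip in N (left out, the last holds). Time passes only in rows, so rows that repeat a pose let the fingers close. It gives the time, the measured TCP pose, the force and the opening at its end, in the units of the state.
- manip.sense(): the state, without advancing time (a new reading comes with each control period).
- eyes.snapshot(name): name is "side" or "top" or "wrist"; returns a dict with "frame" (400x640x3 uint8, red, green, blue), "vfov" (degrees; the focal length in pixels is half the picture's height over the tangent of half this angle, whatever the lens; pixels are square), "cx", "cy" (the principal point, pixels), "rvec" (rotation vector, rad) and "tvec" (3), from world to camera coordinates, as OpenCV has them. Camera axes: x right, y down, z forward; pixel columns grow to the right and rows downward; lengths in m; the calibration is good to about 2 mm. A picture is of the moment at which its call begins. There is no depth.
- workorder.sign_off(): hands the job in, once; it reports no verdict.
The state is a dict: "t": time; "q": joint angles; "qd": joint speeds; "tau": joint torques, N m; "tcp_pos": TCP position; "tool_rot": TCP orientation; "force": force on the tool from outside, world axes, zero at the start; "ft_torque": the same for the moment, N m; "finger_gap": opening from 0.0 (shut) to 1.0 (fully open).
Only numpy, scipy, OpenCV 4.12 (cv2) and the standard library are available. Lean on these libraries where they do the work, as an engineer would, in place of code of your own. Each camera call takes 0.05 s, during which the arm holds its last target. There are 200 camera calls.

## Working session

There is one attempt and no reset: what is moved stays moved. The work goes in short steps, Python scripts to look and compute and a shell command to move; the robot and the scene stay as the last step left them, time stands still between calls to the robot, and variables do not carry over. Pictures are saved under pics/ and viewed, about 8 in all and at most 12, crops included, and the job is handed in when it is done.

```bash
mkdir -p pics; cat > h.py <<'E'
import numpy as np, cv2
from scipy.spatial.transform import Rotation as R
from station import manip, eyes, workorder
def cam(s):
    f=s["frame"].shape[0]/2/np.tan(np.radians(s["vfov"])/2)
    K=np.array([[f,0,s["cx"]],[0,f,s["cy"]],[0,0,1]]);M=cv2.Rodrigues(np.array(s["rvec"],float))[0];t=np.array(s["tvec"],float).ravel()
    return K,M,t
def ray(s,u,v):
    K,M,t=cam(s); return -M.T@t, M.T@np.linalg.inv(K)@np.array([u,v,1.])
def onz(s,u,v,z):
    o,d=ray(s,u,v); return o+d*(z-o[2])/d[2]
def proj(s,P):
    K,M,t=cam(s); p=K@(M@np.array(P,float)+t); return p[:2]/p[2]
def snap(n,fn=None):
    s=eyes.snapshot(n)
    if fn: cv2.imwrite('pics/'+fn,s["frame"][:,:,::-1])
    return s
E
python3 - <<'E'
from h import *
import pickle
st=manip.sense();print({k:np.round(v,3) for k,v in st.items()},manip.hold_point_z,R.from_quat(st['tool_rot']).as_matrix().round(3))
for n in("top","side","wrist"):
    s=snap(n,n+'0.png');pickle.dump(s,open(n+'0.pkl','wb'));o,d=ray(s,320,200);print(n,o.round(3),(d/np.linalg.norm(d)).round(3),s['vfov'])
a=[cv2.imread(f'pics/{n}0.png') for n in('top','side')]
E
```

```text
{'t': np.float64(0.0), 'q': array([ 1.016,  0.528,  1.434, -0.   ,  1.181, -0.179]), 'qd': array([-0.001, -0.   ,  0.001, -0.001,  0.001, -0.   ]), 'tau': array([-0.0000e+00, -4.4236e+01, -1.7802e+01, -0.0000e+00,  8.0000e-03,
        0.0000e+00]), 'tcp_pos': array([0.229, 0.581, 0.23 ]), 'tool_rot': array([ 0.695, -0.132,  0.132, -0.694]), 'force': array([0.08 , 0.82 , 0.096]), 'ft_torque': array([ 0.007,  0.033, -0.044]), 'finger_gap': np.float64(1.002)} 0.0187 [[ 0.93  -0.001  0.367]
 [-0.367 -0.002  0.93 ]
 [-0.    -1.    -0.002]]
top [0.284 0.096 0.86 ] [ 0.178 -0.013 -0.984] 54.70082564244433
side [ 0.183 -0.622  0.644] [ 0.256  0.765 -0.592] 53.10328663814043
wrist [0.166 0.606 0.372] [ 0.255 -0.108 -0.961] 58.781836381914815
```

View pics/top0.png

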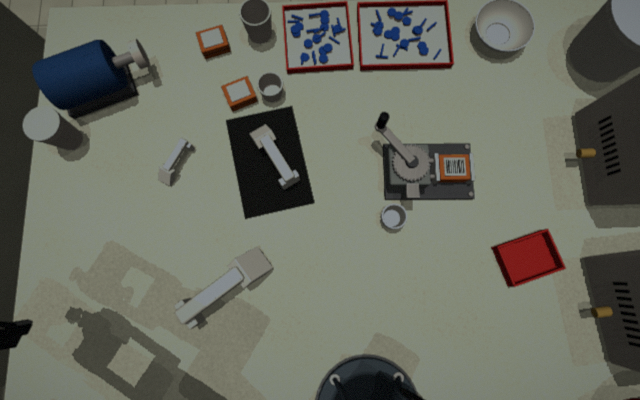

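View pics/side0.png

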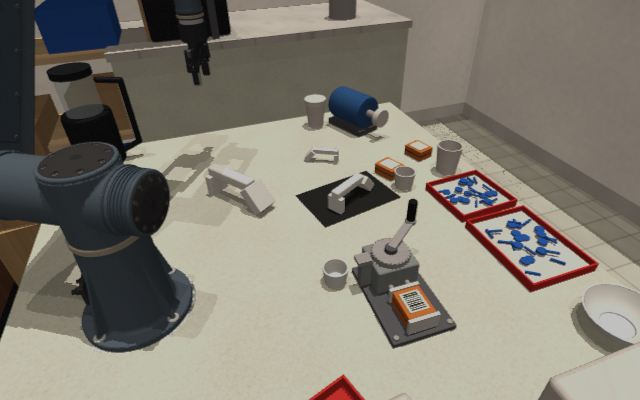

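Candidates for the scanner in the top view are the large one at (225,285), the middle-sized one on the black mat at (275,158) and the small one at (176,160). The one on the mat fits both the size and the place. I'll confirm that in a crop.

```bash
python3 - <<'E'
from h import *
import pickle
s=pickle.load(open('top0.pkl','rb'));print(s.keys())
f=s['frame'][95:235,220:490,::-1];cv2.imwrite('pics/c1.png',cv2.resize(f,None,fx=2.96,fy=2.96,interpolation=cv2.INTER_CUBIC))
w=pickle.load(open('side0.pkl','rb'))['frame'][160:345,290:470,::-1];cv2.imwrite('pics/c2.png',cv2.resize(w,None,fx=3.2,fy=3.2,interpolation=cv2.INTER_CUBIC))
E
```

```text
dict_keys(['frame', 'vfov', 'cx', 'cy', 'rvec', 'tvec'])
```

View pics/c1.png

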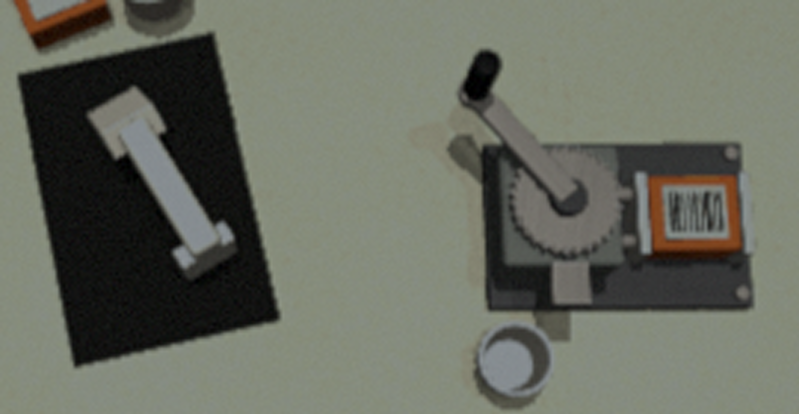

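View pics/c2.png

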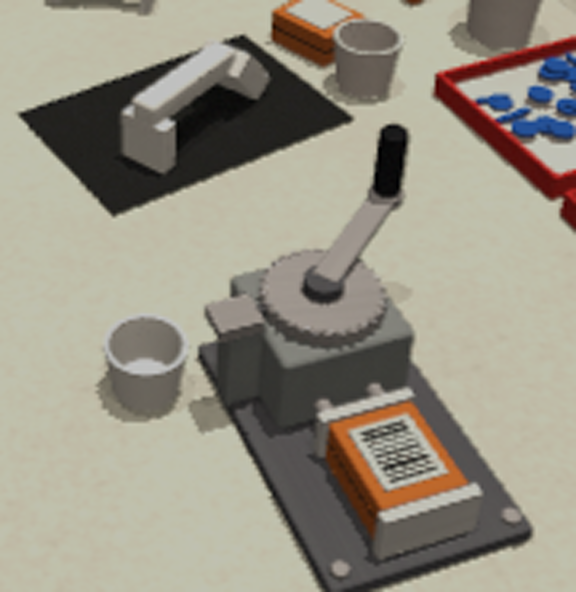

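The crop confirms it. The middle-sized scanner stands on the mat with its foot at lower right (crop ~205,250) and its wide sloping head at upper left (~125,115), so it points up-left. The lever's post is at crop (480,75), the pivot at (570,195) and the label at (695,212).

```bash
python3 - <<'E'
from h import *
import pickle
s=pickle.load(open('top0.pkl','rb'));w=pickle.load(open('side0.pkl','rb'))
T=lambda u,v,z:onz(s,220+u/2.96,95+v/2.96,z)
S=lambda u,v,z:onz(w,290+u/3.2,160+v/3.2,z)
def tri(a,b):
    o1,d1=ray(s,220+a[0]/2.96,95+a[1]/2.96);o2,d2=ray(w,290+b[0]/3.2,160+b[1]/3.2)
    k=np.linalg.lstsq(np.c_[d1,-d2],o2-o1,rcond=None)[0];p,q=o1+k[0]*d1,o2+k[1]*d2;return (p+q)/2,np.linalg.norm(p-q)
# bar top: bright mask on rectified z=.064
f=s['frame'];hs=cv2.cvtColor(f,cv2.COLOR_RGB2HSV);roi=np.zeros(f.shape[:2],bool);roi[115:195,245:305]=1
for p in [(128,135),(165,185),(195,235),(115,105),(205,255)]:
    x=int(220+p[0]/2.96),int(95+p[1]/2.96);print(p,f[x[1],x[0]],end=' ')
print()
c=[(120,125),(148,117),(218,243),(190,257)];P=[T(*a,.064) for a in c];P=np.array(P)
print('bar corners',P.round(3),'len',np.linalg.norm((P[0]+P[1]-P[2]-P[3])/2),'wid',np.linalg.norm(P[0]-P[1]))
print('tri bar front',tri((133,121),(215,50)),'rear',tri((204,250),(150,105)))
print('label top',T(695,212,.046),'side',S(403,450,.046))
print('pivot',tri((570,195),(322,282)),T(570,195,.085))
print('post top',tri((487,60),(393,132)),'foot',tri((475,97),(385,198)), T(487,60,.143),T(475,97,.093))
print('mat',[T(*a,.003).round(3) for a in [(18,75),(213,35),(278,320),(76,366)]])
print('base',[T(*a,.01).round(3) for a in [(484,145),(740,143),(752,308),(488,308)]])
E
```

```text
(128, 135) [133 139 144] (165, 185) [135 140 144] (195, 235) [135 141 145] (115, 105) [126 125 115] (205, 255) [50 50 47] 
bar corners [[0.569 0.21  0.064]
 [0.575 0.189 0.064]
 [0.479 0.14  0.064]
 [0.469 0.16  0.064]] len 0.10986051678685799 wid 0.021176585768065505
tri bar front (array([0.56879439, 0.2014873 , 0.06071778]), np.float64(0.00822223122936913)) rear (array([0.48054046, 0.14927823, 0.05777759]), np.float64(0.01026536778752827))
label top [ 0.49709361 -0.20949556  0.046     ] side [ 0.50319723 -0.21159499  0.046     ]
pivot (array([ 0.50075221, -0.10766238,  0.08835703]), np.float64(0.00029877599269484086)) [ 0.50154266 -0.10850138  0.085     ]
post top (array([ 0.58021267, -0.04532345,  0.14106538]), np.float64(2.1902990563814955e-05)) foot (array([ 0.57777526, -0.04672716,  0.08593875]), np.float64(0.004877887936629199)) [ 0.5794046  -0.04493996  0.143     ] [ 0.57259776 -0.04466039  0.093     ]
mat [array([0.635, 0.299, 0.003]), array([0.664, 0.144, 0.003]), array([0.432, 0.099, 0.003]), array([0.401, 0.252, 0.003])]
base [array([ 0.564, -0.065,  0.01 ]), array([ 0.561, -0.263,  0.01 ]), array([ 0.431, -0.259,  0.01 ]), array([ 0.436, -0.06 ,  0.01 ])]
```

```bash
cat >> h.py <<'E'
def plan(tcp,zyaw):  # world TCP target, yaw (rad) of the tool's z axis; prints shift cm + turn
    st=manip.sense();M=R.from_quat(st['tool_rot']).as_matrix()
    d=M.T@(np.array(tcp)-st['tcp_pos'])*100
    t=-(zyaw-np.arctan2(M[1,2],M[0,2]));t=(t+np.pi/2)%np.pi-np.pi/2
    print('shift',d.round(2),'turn',round(t,3),'dist',np.linalg.norm(d).round(1),'q',st['q'].round(2),'t',st['t'])
E
python3 -c "
from h import *
plan([.538,.1825,.15],.468+np.pi/2)"
```

```text
shift [ 43.36   8.08 -25.71] turn -0.844 dist 51.1 q [ 1.02  0.53  1.43  0.    1.18 -0.18] t 0.15
```

```bash
python3 -m jog '[[[10,2,-6],-0.1],[[43.4,8.1,-25.7],-0.84],[[43.4,8.1,-25.7],-0.84],[[43.4,8.1,-25.7],-0.84],[[43.4,8.1,-25.7],-0.84],[[43.4,8.1,-25.7],-0.84],[[43.4,8.1,-25.7],-0.84],[[43.4,8.1,-25.7],-0.84],[[43.4,8.1,-25.7],-0.84],[[43.4,8.1,-25.7],-0.84],[[43.4,8.1,-25.7],-0.84],[[43.4,8.1,-25.7],-0.84],[[43.4,8.1,-25.7],-0.84],[[43.4,8.1,-25.7],-0.84],[[43.4,8.1,-25.7],-0.84],[[43.4,8.1,-25.7],-0.84],[[43.4,8.1,-25.7],-0.84],[[43.4,8.1,-25.7],-0.84]]' 8.5 40
python3 - <<'E'
from h import *
import pickle
s=snap('wrist','w1.png');pickle.dump(s,open('w1.pkl','wb'));plan([.538,.1825,.034],.468+np.pi/2)
for P in [(.538,.1825,.064),(.474,.15,.064),(.572,.1995,.064)]:print(proj(s,P))
E
```

```text
t: 1.65
tcp_pos: [0.5377, 0.1843, 0.1505]
tool_rot: [-0.688, -0.163, 0.163, 0.688]
force: [0.4, 0.3, -0.4]
finger_gap: 0.994
shift [-0.06 11.66 -0.17] turn -0.002 dist 11.7 q [ 0.13  0.56  1.65  0.    0.93 -1.9 ] t 1.7
[317.59217324 201.10439423]
[316.77727754  89.31566163]
[317.63396284 253.3963633 ]
```

View pics/w1.png

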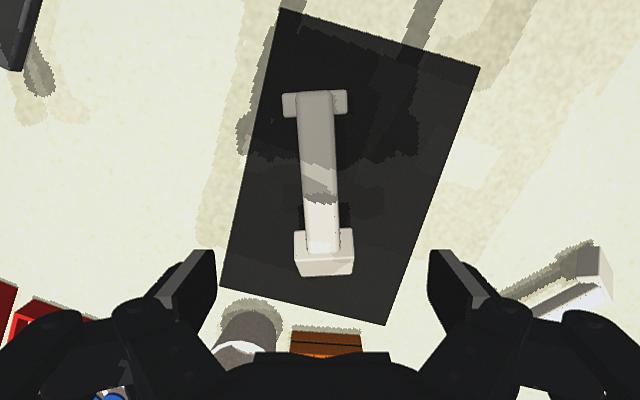

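The wrist view shows the scanner between the open fingers. The bar runs from its rear end at (315,93) to its front at (322.5,251), turned slightly from my first estimate.

```bash
python3 - <<'E'
from h import *
import pickle
s=pickle.load(open('w1.pkl','rb'))
a=onz(s,315,92,.064);b=onz(s,322.5,251,.064);d=b-a;y=np.arctan2(d[1],d[0]);L=np.linalg.norm(d)
g=a+d/L*.072;print(a,b,L,y,g);plan([g[0],g[1],.034],y+np.pi/2)
E
```

```text
[0.47591578 0.14972836 0.064     ] [0.56885864 0.20172002 0.064     ] 0.10649651479243967 0.510026740433334 [0.53875245 0.1848788  0.064     ]
shift [1.100e-01 1.166e+01 1.000e-02] turn -0.044 dist 11.7 q [ 0.13  0.56  1.65  0.    0.93 -1.9 ] t 1.7
```

```bash
python3 -m jog '[[[0.1,2,0],-0.04],[[0.1,4.5,0],-0.04],[[0.1,7,0],-0.04],[[0.1,9,0],-0.04],[[0.1,10.8,0],-0.04],[[0.1,11.6,0],-0.04],[[0.1,11.6,0],-0.04],[[0.1,11.6,0],-0.04]]'
python3 -m jog '[[[0,0,0],0],[[0,0,0],0],[[0,0,0],0],[[0,0,0],0],[[0,0,0],0],[[0,0,0],0],[[0,0,0],0],[[0,0,0],0],[[0,0,0],0],[[0,0,0],0],[[0,0,0],0],[[0,0,0],0]]' 0 50
```

```text
t: 2.37
tcp_pos: [0.5395, 0.1841, 0.0345]
tool_rot: [-0.685, -0.177, 0.177, 0.685]
force: [0.4, 0.3, -0.1]
finger_gap: 0.996
t: 3.37
tcp_pos: [0.5401, 0.1834, 0.035]
tool_rot: [0.685, 0.177, -0.176, -0.685]
force: [-1.3, -0.3, 5.8]
finger_gap: 0.272
```

```bash
python3 -m jog '[[[0,-0.5,0],0],[[0,-1.5,0],0],[[0,-3,0],0],[[0,-5,0],0],[[0,-7,0],0],[[0,-9,0],0],[[0,-11,0],0],[[0,-13,0],0],[[0,-15,0],0],[[0,-16,0],0],[[0,-16,0],0]]'
python3 - <<'E'
from h import *
import pickle
s=snap('wrist','w2.png')
for p in [(.46,.12,.195),(.42,-.10,.195),(.405,-.2635,.195),(.405,-.2635,.116)]: plan(p,.51+np.pi/2)
print(manip.sense()['finger_gap'],manip.sense()['force'])
E
```

```text
t: 4.28
tcp_pos: [0.541, 0.1838, 0.1969]
tool_rot: [0.685, 0.178, -0.175, -0.685]
force: [0.8, -1.0, -1.1]
finger_gap: 0.27
shift [-1.007e+01  1.000e-02 -1.700e+00] turn -0.006 dist 10.2 q [ 0.13  0.5   1.61  0.    1.03 -1.94] t 4.3333
shift [-2.421e+01 -1.000e-02 -1.903e+01] turn -0.006 dist 30.8 q [ 0.13  0.5   1.61  0.    1.03 -1.94] t 4.3333
shift [-3.342e+01 -2.000e-02 -3.262e+01] turn -0.006 dist 46.7 q [ 0.13  0.5   1.61  0.    1.03 -1.94] t 4.3333
shift [-33.44   7.88 -32.62] turn -0.006 dist 47.4 q [ 0.13  0.5   1.61  0.    1.03 -1.94] t 4.3333
0.2728364867917097 [ 0.03506564  0.55226306 -1.60086215]
```

View pics/w2.png

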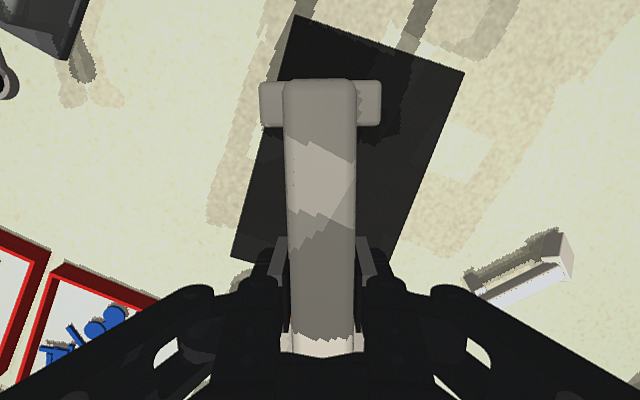

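The scanner is held level and square between the fingers. The last joint would run out of range at the same yaw, so I'll aim with scanner yaw 0.15.

```bash
python3 - <<'E'
from h import *
for p in [(.46,.12,.195),(.42,-.08,.195),(.3926,-.2267,.195),(.3926,-.2267,.116)]: plan(p,.15+np.pi/2)
E
```

```text
shift [-1.007e+01  1.000e-02 -1.700e+00] turn 0.354 dist 10.2 q [ 0.13  0.5   1.61  0.    1.03 -1.94] t 4.3333
shift [-2.324e+01 -1.000e-02 -1.728e+01] turn 0.354 dist 29.0 q [ 0.13  0.5   1.61  0.    1.03 -1.94] t 4.3333
shift [-3.273e+01 -2.000e-02 -2.880e+01] turn 0.354 dist 43.6 q [ 0.13  0.5   1.61  0.    1.03 -1.94] t 4.3333
shift [-32.74   7.88 -28.8 ] turn 0.354 dist 44.3 q [ 0.13  0.5   1.61  0.    1.03 -1.94] t 4.3333
```

```bash
python3 -m jog '[[[-1,0,-0.2],0.02],[[-3,0,-0.5],0.05],[[-5.5,0,-0.9],0.1],[[-8,0,-1.3],0.15],[[-10,0,-2],0.2],[[-12,0,-4],0.25],[[-14,0,-6.3],0.3],[[-16,0,-8.6],0.35],[[-18,0,-11],0.354],[[-20,0,-13.4],0.354],[[-22,0,-15.8],0.354],[[-24,0,-18.2],0.354],[[-26,0,-20.6],0.354],[[-28,0,-23],0.354],[[-29.8,0,-25.2],0.354],[[-31.2,0,-27],0.354],[[-32.2,0,-28.2],0.354],[[-32.7,0,-28.8],0.354],[[-32.7,0,-28.8],0.354]]'
python3 - <<'E'
from h import *
import pickle
for n in('top','side'):
    s=snap(n,n+'2.png');pickle.dump(s,open(n+'2.pkl','wb'))
plan([.3926,-.2267,.116],.15+np.pi/2)
E
```

```text
t: 5.92
tcp_pos: [0.3913, -0.2275, 0.1933]
tool_rot: [-0.705, -0.051, 0.053, 0.706]
force: [0.3, 0.2, -1.3]
finger_gap: 0.272
shift [ 0.11  7.75 -0.17] turn -0.001 dist 7.8 q [-0.77  0.36  1.89  0.    0.89 -2.49] t 6.0167
```

View pics/side2.png

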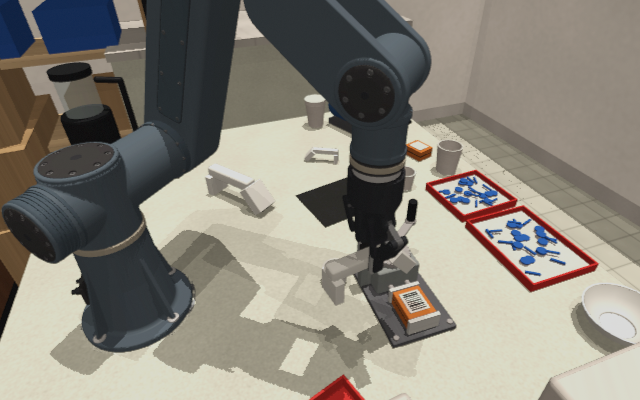

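The scanner is held beside and above the mould and everything is clear. Next I lower it and hold.

```bash
python3 -m jog '[[[0,1,0],0],[[0.1,3,-0.1],0],[[0.1,5,-0.1],0],[[0.1,6.5,-0.1],0],[[0.1,7.4,-0.1],0],[[0.1,7.8,-0.1],0],[[0.1,7.8,-0.1],0],[[0.1,7.8,-0.1],0],[[0.1,7.8,-0.1],0]]'
python3 - <<'E'
from h import *
import pickle
s=snap('side','side3.png');st=manip.sense();M=R.from_quat(st['tool_rot']).as_matrix()
fx=-np.cross([0,0,1],-M[:,2]);fx[2]=0
fx=np.cross(M[:,2],[0,0,1]);fx/=np.linalg.norm(fx)
if fx[0]<0: fx=-fx
g=np.array(st['tcp_pos'])+[0,0,.0182];o=g-fx*.01-[0,0,.05];wn=o+fx*.08+[0,0,.008]
z=fx*np.cos(np.radians(50))-[0,0,np.sin(np.radians(50))]
L=np.array([.5,-.2105,.046]);d=L-wn;print(st['tcp_pos'],'bottom z',o[2],'dist',d@z,'perp',np.linalg.norm(d-d@z*z),fx)
c=s['frame'][200:350,300:470,::-1];cv2.imwrite('pics/c3.png',cv2.resize(c,None,fx=3.5,fy=3.5,interpolation=cv2.INTER_CUBIC))
print(proj(s,wn),proj(s,L))
E
```

```text
t: 6.77
tcp_pos: [0.3941, -0.2277, 0.117]
tool_rot: [0.706, 0.054, -0.053, -0.705]
force: [-0.2, -1.4, -2.4]
finger_gap: 0.273
[ 0.39410817 -0.22775993  0.11708593] bottom z 0.08528593335150193 dist 0.06018797132648921 perp 0.0021859017757834736 [ 0.98869653  0.14993056 -0.        ]
[400.77701907 291.50990932] [414.11865161 300.65625888]
```

View pics/c3.png

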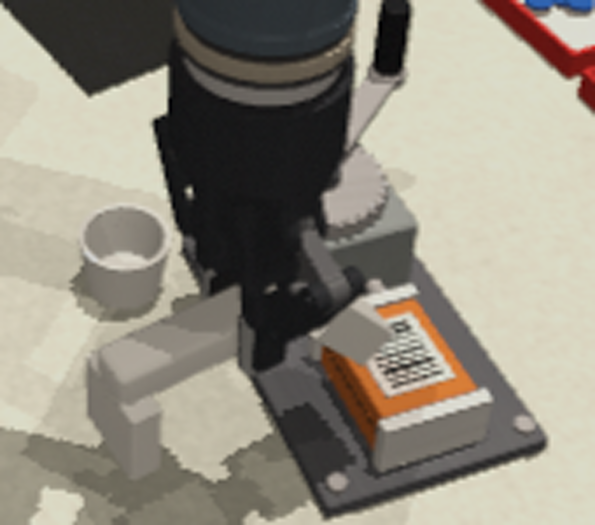

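```bash
python3 -m jog '[[[0,0,0],0],[[0,0,0],0],[[0,0,0],0],[[0,0,0],0],[[0,0,0],0],[[0,0,0],0],[[0,0,0],0],[[0,0,0],0],[[0,0,0],0],[[0,0,0],0],[[0,0,0],0],[[0,0,0],0],[[0,0,0],0],[[0,0,0],0]]'
```

```text
t: 7.98
tcp_pos: [0.3936, -0.2275, 0.1163]
tool_rot: [0.705, 0.053, -0.053, -0.705]
force: [-0.2, 0.7, -1.2]
finger_gap: 0.269
```

The window points at the label with about 2–5 mm of aim error, and it has held for more than 1.2 s. Next I lift and return to the mat.

```bash
python3 -m jog '[[[0,-1,0],0],[[0,-3,0],0],[[0,-5,0],0],[[0,-7,0],0],[[0,-8,0],0],[[0,-8,0],0]]'
python3 -c "
from h import *
for p in [(.42,-.08,.195),(.46,.12,.195),(.540,.1834,.195),(.54,.1834,.036)]: plan(p,.51+np.pi/2)"
```

```text
t: 8.48
tcp_pos: [0.3948, -0.2285, 0.1984]
tool_rot: [0.707, 0.054, -0.052, -0.704]
force: [0.4, -0.5, -1.6]
finger_gap: 0.275
shift [ 4.72  0.3  14.31] turn -0.36 dist 15.1 q [-0.77  0.35  1.88  0.    0.9  -2.49] t 8.4833
shift [11.67  0.24 33.48] turn -0.36 dist 35.5 q [-0.77  0.35  1.88  0.    0.9  -2.49] t 8.4833
shift [20.53  0.24 38.55] turn -0.36 dist 43.7 q [-0.77  0.35  1.88  0.    0.9  -2.49] t 8.4833
shift [20.48 16.14 38.62] turn -0.36 dist 46.6 q [-0.77  0.35  1.88  0.    0.9  -2.49] t 8.4833
```

```bash
python3 -m jog '[[[0.3,0,1],0],[[1,0,3],0],[[1.7,0,5.3],0],[[2.5,0,7.7],0],[[3.3,0,10.1],0],[[4.1,0,12.5],0],[[4.8,0,14.9],0],[[5.7,0,17.3],-0.03],[[6.6,0,19.7],-0.06],[[7.5,0,22.1],-0.1],[[8.4,0,24.5],-0.14],[[9.3,0,26.9],-0.18],[[10.3,0,29.3],-0.22],[[11.5,0,31.6],-0.26],[[13.2,0,33.6],-0.3],[[15.2,0,35.2],-0.33],[[17.2,0,36.6],-0.36],[[19.2,0,37.8],-0.36],[[20.5,0.1,38.5],-0.36],[[20.5,0.2,38.5],-0.36]]'
python3 -c "
from h import *
for p in [(.540,.1834,.06),(.54,.1834,.036)]: plan(p,.51+np.pi/2)"
```

```text
t: 10.15
tcp_pos: [0.5402, 0.1862, 0.1927]
tool_rot: [-0.684, -0.179, 0.179, 0.684]
force: [0.7, -0.1, -1.6]
finger_gap: 0.271
shift [-0.16 13.27 -0.24] turn 0.002 dist 13.3 q [ 0.14  0.5   1.61  0.    1.03 -1.95] t 10.15
shift [-0.16 15.67 -0.24] turn 0.002 dist 15.7 q [ 0.14  0.5   1.61  0.    1.03 -1.95] t 10.15
```

```bash
python3 -m jog '[[[0,1,0],0],[[-0.1,3,-0.2],0],[[-0.1,5.5,-0.2],0],[[-0.1,8,-0.2],0],[[-0.1,10.5,-0.2],0],[[-0.1,12.5,-0.2],0],[[-0.1,13.8,-0.2],0],[[-0.1,14.6,-0.2],0],[[-0.1,15.1,-0.2],0],[[-0.1,15.4,-0.2],0],[[-0.1,15.6,-0.2],0],[[-0.1,15.6,-0.2],0]]'
```

```text
t: 11.15
tcp_pos: [0.5389, 0.1816, 0.0386]
tool_rot: [0.684, 0.179, -0.178, -0.684]
force: [-0.4, 0.5, -1.3]
finger_gap: 0.274
```

```bash
python3 -m jog '[[[0,0.1,0],0],[[0,0.2,0],0],[[0,0.2,0],0]]';python3 -m jog '[[[0,0.1,0],0],[[0,0.1,0],0],[[0,0.1,0],0]]'
```

```text
t: 11.4
tcp_pos: [0.539, 0.1817, 0.0368]
tool_rot: [0.684, 0.179, -0.178, -0.684]
force: [-0.1, 0.2, -0.7]
finger_gap: 0.274
t: 11.65
tcp_pos: [0.5388, 0.1816, 0.0354]
tool_rot: [0.684, 0.179, -0.178, -0.684]
force: [-0.3, 0.7, -0.4]
finger_gap: 0.268
```

```bash
python3 -m jog '[[[0,0.05,0],0],[[0,0.1,0],0],[[0,0.1,0],0]]';python3 -m jog '[[[0,0,0],0],[[0,0,0],0],[[0,0,0],0],[[0,0,0],0],[[0,0,0],0],[[0,0,0],0],[[0,0,0],0],[[0,0,0],0],[[0,0,0],0],[[0,0,0],0]]' 8.5
python3 -m jog '[[[0,-0.5,0],0],[[0,-2,0],0],[[0,-4,0],0],[[0,-7,0],0],[[0,-10,0],0],[[0,-13,0],0],[[0,-16,0],0],[[0,-18,0],0],[[0,-18,0],0]]'
python3 - <<'E'
from h import *
import pickle
s=snap('wrist','w4.png');pickle.dump(s,open('w4.pkl','wb'))
E
```

```text
t: 11.9
tcp_pos: [0.5389, 0.1817, 0.035]
tool_rot: [0.684, 0.179, -0.178, -0.684]
force: [-1.8, -0.1, 3.9]
finger_gap: 0.271
t: 12.73
tcp_pos: [0.5388, 0.1816, 0.0343]
tool_rot: [0.684, 0.178, -0.178, -0.684]
force: [-0.4, -0.1, 0.9]
finger_gap: 0.997
t: 13.48
tcp_pos: [0.5417, 0.1821, 0.2197]
tool_rot: [0.685, 0.182, -0.175, -0.684]
force: [0.9, -0.3, 0.4]
finger_gap: 0.994
```

View pics/w4.png

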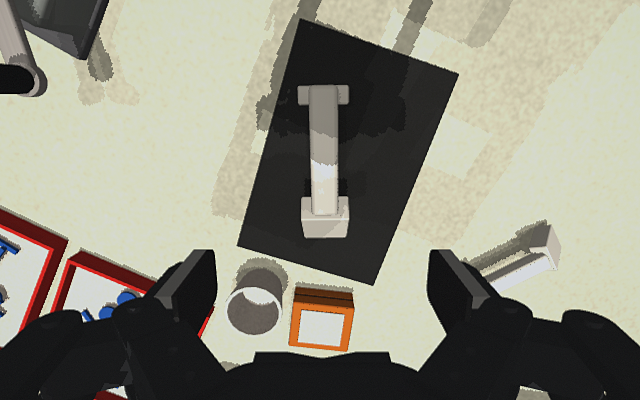

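The scanner stands upright on the mat with the fingers clear. Next is the post: pivot at about (.501,-.108), post at about (.579,-.045), radius 0.0996 m, which matches the given 100 mm.

```bash
python3 -c "
from h import *
plan((.579,-.045,.215),np.arctan2(.063,.078)+np.pi/2)"
```

```text
shift [ -7.71   0.24 -21.69] turn -0.169 dist 23.0 q [ 0.13  0.47  1.59  0.    1.07 -1.95] t 13.5333
```

```bash
python3 -m jog '[[[-0.5,0,-1.5],0],[[-1.5,0,-4],-0.05],[[-2.7,0,-7.5],-0.1],[[-3.9,0,-11],-0.15],[[-5.1,0,-14.5],-0.17],[[-6.3,0,-18],-0.17],[[-7.2,0,-20.5],-0.17],[[-7.7,0.2,-21.7],-0.17],[[-7.7,0.2,-21.7],-0.17],[[-7.7,0.2,-21.7],-0.17]]'
python3 - <<'E'
from h import *
import pickle
s=snap('wrist','w5.png');pickle.dump(s,open('w5.pkl','wb'))
print(manip.sense()['tcp_pos'])
for P in [(.579,-.045,.143),(.579,-.045,.093),(.501,-.108,.088)]:print(proj(s,P))
E
```

```text
t: 14.37
tcp_pos: [0.5764, -0.0448, 0.2111]
tool_rot: [-0.666, -0.235, 0.236, 0.668]
force: [-0.7, -0.9, 0.1]
finger_gap: 0.996
[ 0.57643386 -0.04392681  0.21136159]
[316.81451298 212.90301276]
[317.36007085 192.28644401]
[316.80873089  51.28857034]
```

View pics/w5.png

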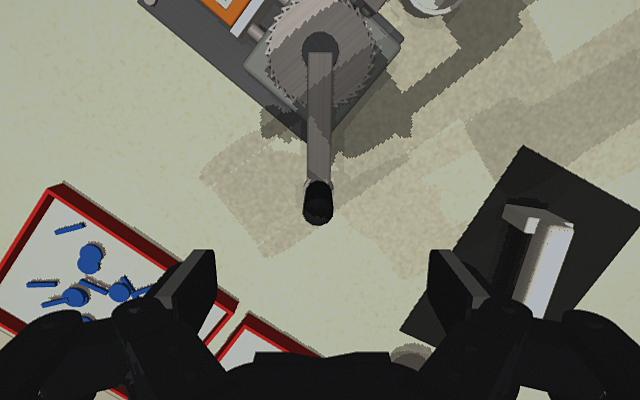

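The wrist view shows the post top at (318.5,209.5) and the hub at (320,49), within 3 px of prediction. The lever lies straight along the tool's x.

```bash
python3 - <<'E'
from h import *
import pickle
s=pickle.load(open('w5.pkl','rb'))
P=onz(s,318.5,209.5,.143);C=onz(s,320,49,.088);d=P-C;print(P,C,np.hypot(*d[:2]),np.degrees(np.arctan2(d[1],d[0])))
plan((P[0],P[1],.1),np.arctan2(d[1],d[0])+np.pi/2)
E
```

```text
[ 0.5766154  -0.04557059  0.143     ] [ 0.49844614 -0.10720143  0.088     ] 0.09954292756899512 38.25323862386907
shift [-0.08 11.14 -0.17] turn 0.013 dist 11.1 q [-0.27  0.49  1.57  0.    1.08 -2.52] t 14.4167
```

```bash
python3 -m jog '[[[0,1,0],0],[[0,3,-0.1],0.01],[[0,5.5,-0.2],0.01],[[0,8,-0.2],0.01],[[0,10,-0.2],0.01],[[0,11.1,-0.2],0.01],[[0,11.1,-0.2],0.01],[[0,11.1,-0.2],0.01]]'
python3 -m jog '[[[0,0,0],0],[[0,0,0],0],[[0,0,0],0],[[0,0,0],0],[[0,0,0],0],[[0,0,0],0],[[0,0,0],0],[[0,0,0],0],[[0,0,0],0],[[0,0,0],0],[[0,0,0],0],[[0,0,0],0]]' 0 60
```

```text
t: 15.08
tcp_pos: [0.5786, -0.0458, 0.1009]
tool_rot: [-0.667, -0.233, 0.233, 0.668]
force: [-0.9, 0.5, -0.3]
finger_gap: 0.999
t: 16.08
tcp_pos: [0.5789, -0.0466, 0.102]
tool_rot: [-0.668, -0.233, 0.232, 0.668]
force: [-0.8, 1.1, 4.7]
finger_gap: 0.217
```

Gripped: the gap is about 18.5 mm and the side force is small. I'll turn the first click along the arc, with 10 cm radius, tool x radially outward and clockwise along -z with a positive turn.

```bash
python3 -m jog '[[[0,0,-0.35],0.035],[[-0.02,0,-0.7],0.07],[[-0.05,0,-1.05],0.105],[[-0.1,0,-1.39],0.14],[[-0.15,0,-1.74],0.175],[[-0.22,0,-2.08],0.21],[[-0.22,0,-2.08],0.21],[[-0.22,0,-2.08],0.21]]'
cat >> h.py <<'E'
def lev(P0=(.5789,-.0466)):
    st=manip.sense();p=np.array(st['tcp_pos'])[:2];ch=np.linalg.norm(p-P0)
    M=R.from_quat(st['tool_rot']).as_matrix();yaw=np.degrees(np.arctan2(M[1,2],M[0,2]))
    print('tcp',st['tcp_pos'].round(4),'chord',ch.round(4),'deg',np.degrees(2*np.arcsin(ch/.2)).round(1),'yaw',yaw.round(1),'F along tangent',(np.array(st['force'])@M).round(1),'gap',st['finger_gap'],'t',st['t'])
E
python3 -c "
from h import *
lev()"
```

```text
t: 16.75
tcp_pos: [0.5875, -0.061, 0.1019]
tool_rot: [-0.686, -0.16, 0.162, 0.691]
force: [-4.0, 11.0, 10.0]
finger_gap: 0.218
tcp [ 0.5875 -0.061   0.1019] chord 0.0167 deg 9.6 yaw 116.3 F along tangent [ 1.2 -9.9 11.7] gap 0.21847120307819967 t 16.75
```

```bash
python3 -m jog '[[[0,0,-0.35],0.035],[[-0.02,0,-0.7],0.07],[[-0.05,0,-1.05],0.105],[[-0.1,0,-1.39],0.14],[[-0.15,0,-1.74],0.175],[[-0.22,0,-2.08],0.21],[[-0.22,0,-2.08],0.21],[[-0.22,0,-2.08],0.21]]'
python3 -c "
from h import *
lev()"
```

```text
t: 17.42
tcp_pos: [0.5957, -0.082, 0.102]
tool_rot: [-0.7, -0.087, 0.088, 0.703]
force: [-3.1, 5.0, 7.9]
finger_gap: 0.219
tcp [ 0.5957 -0.082   0.102 ] chord 0.0392 deg 22.6 yaw 104.2 F along tangent [-1.8 -7.9  5.6] gap 0.21938994445078688 t 17.4167
```

```bash
python3 -m jog '[[[0,0,-0.35],0.035],[[-0.02,0,-0.7],0.07],[[-0.05,0,-1.05],0.105],[[-0.1,0,-1.39],0.14],[[-0.15,0,-1.74],0.175],[[-0.22,0,-2.08],0.21],[[-0.22,0,-2.08],0.21],[[-0.22,0,-2.08],0.21]]'
python3 -c "
from h import *
lev()"
```

```text
t: 18.08
tcp_pos: [0.5987, -0.0999, 0.1019]
tool_rot: [-0.704, -0.013, 0.015, 0.71]
force: [-2.0, 14.8, 9.3]
finger_gap: 0.216
tcp [ 0.5987 -0.0999  0.1019] chord 0.0568 deg 33.0 yaw 92.2 F along tangent [-1.4 -9.1 15. ] gap 0.21570518293046623 t 18.0833
```

```bash
python3 -m jog '[[[0,0,-0.17],0.017],[[0,0,-0.35],0.035],[[0,0,-0.35],0.035],[[0,0,-0.35],0.035],[[0,0,-0.35],0.035]]'
python3 -c "
from h import *
lev()"
```

```text
t: 18.5
tcp_pos: [0.5989, -0.1051, 0.102]
tool_rot: [-0.705, 0.0, 0.002, 0.709]
force: [-3.3, 9.0, 8.4]
finger_gap: 0.216
tcp [ 0.5989 -0.1051  0.102 ] chord 0.0618 deg 36.0 yaw 90.2 F along tangent [-3.3 -8.3  9. ] gap 0.21637992616255972 t 18.5
```

```bash
python3 -m jog '[[[0,0,-0.1],0.01],[[0,0,-0.15],0.015],[[0,0,-0.15],0.015],[[0,0,-0.15],0.015],[[0,0,-0.15],0.015]]'
python3 - <<'E'
from h import *
lev()
s=snap('top','t9.png');w=snap('side')
a=cv2.resize(s['frame'][80:230,220:490,::-1],None,fx=2.9,fy=2.9,interpolation=cv2.INTER_CUBIC)[:,:540]
b=cv2.resize(w['frame'][165:345,300:440,::-1],None,fx=2.4,fy=2.4,interpolation=cv2.INTER_CUBIC)
o=np.zeros((440,900,3),np.uint8);o[:a.shape[0],:540]=a;o[:b.shape[0],545:545+b.shape[1]]=b;o=cv2.resize(o,(800,391));cv2.imwrite('pics/fin.png',o)
E
```

```text
t: 18.92
tcp_pos: [0.5989, -0.1065, 0.1019]
tool_rot: [-0.705, 0.005, -0.003, 0.709]
force: [-2.4, 9.7, 8.5]
finger_gap: 0.216
tcp [ 0.5989 -0.1065  0.1019] chord 0.0631 deg 36.8 yaw 89.3 F along tangent [-2.6 -8.4  9.7] gap 0.2164067831003542 t 18.9167
```

View pics/fin.png

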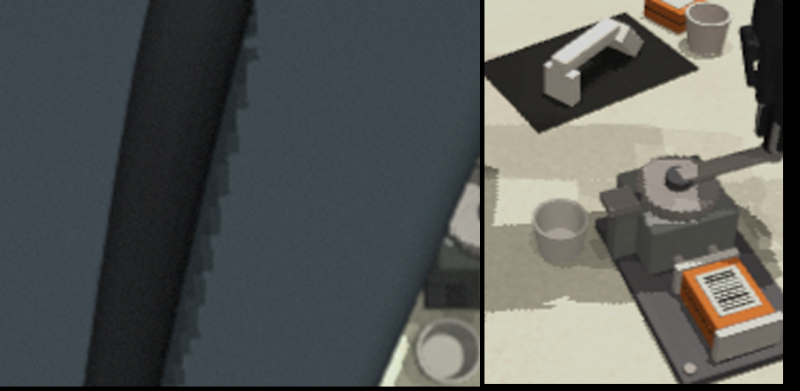

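The side view shows the scanner upright on the mat and the lever held at its new position. The arm blocks the top view. TCP travel gives 36.8° and the direction from the pivot about 37.7°, so both are in the window.

```bash
python3 -c "
from h import *
lev();print(workorder.sign_off());lev()"
```

```text
tcp [ 0.5989 -0.1065  0.102 ] chord 0.0631 deg 36.8 yaw 89.3 F along tangent [-3.  -9.1  9.3] gap 0.2177919878422604 t 19.0167
the job is handed in; nothing more can be done
None
the job is handed in; nothing more can be done
```

I carried out all the steps and handed the job in at about 19 s of the 72 s allowed. The sign-off gives no verdict.

- **Scanner aim:** I took the middle-sized scanner, the one on the mat. I held it about 60 mm from the label for more than 1.2 s. My computed aim error was about 2 mm. The top and side cameras disagreed by about 6 mm on where the label is, so the true error may be up to about 5 mm, against the 12 mm allowed.
- **Scanner return:** I set it back on the mat and let go. The wrist picture just after release and the last side picture both show it standing upright.
- **Lever:** I gripped the post and turned it clockwise along its arc. The last readings were 36.8° (63.1 mm of travel). A cross-check from the pivot gave about 37.7°. Both are within the 33.5–43.7° wanted.
- **Hold:** The grip was still closed on the post at 60 N, with about 9 N of spring force along the arc. The resistance fell as the third tooth passed, and there was no fourth click.

Two checks were limited. The arm blocked the top camera's final view of the lever, so the lever angle rests on the arm's own position. I could not read the force between the fingers and the post directly, only the wrist force and the finger gap.

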